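# Release the latched mode key

### The job

Exactly one of the four identical mode keys on the grey selector box is still latched down. Tap the keys lightly with a fingertip to feel which one it is, then press that key fully home and let go, so that it springs out and all four keys stand out alike. Do not push any of the other keys in as far as its latch, and leave the loose things on the box and the bench where they are; nothing is to be picked up.

Things in the scene. Friction and masses are not known exactly. Their poses are not given: they have to be found in the camera images.
- selector: Grey metal box fixed to the bench, 280 mm long (its y), 140 mm deep (x), 60 mm high (z up); origin at the centre of its underside. In its flat top is a row along y of four identical white keys, 20 mm square, 45 mm apart, each at one of place1 to place4. A key moves only straight down, sprung upward: stroke 9 mm, about 2 N to start it from fully out, 1 N more per mm.
- place1 (a point): Centre of the first key's place, in the plane of the box's top face (60 mm over the bench); fixed, does not move with the key; same axes as the box. At the box's +y end: 67.5 mm from its middle along y, 25 mm from it towards -x. A key that is out stands 12 mm above this plane; the latched one only 6 mm, and it does not yield below about 8 N.
- place2 (a point): The same for the second key, 22.5 mm from the box's middle on the +y side, 25 mm towards -x. Pressing the latched key down its last 3 mm, to the stop (about 12 N, 3 mm above the top face), trips its latch; when let go it springs out to 12 mm.
- place3 (a point): The same for the third key, 22.5 mm from the box's middle on the -y side, 25 mm towards -x. A key that is out can latch once it is pushed in 6 mm (about 8 N).
- place4 (a point): The same for the fourth key, 67.5 mm from the box's middle on the -y side, 25 mm towards -x. Which place holds the latched key differs every time.
- adapter_mid (a point): Middle of a loose brass adapter, 20 mm in diameter and 30 mm tall, standing on the box's top face behind the keys (+x side of the row). Leave it alone.
- screwdriver: Loose screwdriver about 200 mm long, lying on the bench; origin at the underside of its middle. Leave it alone.
- spray_mid (a point): Middle of a closed spray can, 52 mm in diameter and 130 mm tall, standing on the bench. Leave it alone.
- mug_mid (a point): Middle of a white mug, 80 mm wide and 90 mm tall, standing on the bench. Leave it alone.

How it is judged:
By the outcome, as a careful person would: the job done as asked, in the order asked, and still so for the second after the job is handed in, with the robot touching nothing.
It also fails if it takes over 48 s, if anything falls off the work surface, if the arm or the gripper's body presses on something with over 40 N, if the wrist force passes 120 N, or if a joint passes its speed limit or range.

### The arm

A 7-joint arm with a two-finger parallel gripper is mounted at the origin on the work surface. World frame = base frame: x ahead of the robot, y to its left, z up, the work surface at z = 0. Lengths are in mm, angles in degrees, forces in N, time in s.
With the tool pointing down it reaches from about 400 to 850 mm from the base axis. Payload 10.4 kg.
Tool frame: the origin (TCP) lies between the finger pads; the fingertips stand 17 mm ahead of it and the grasp point (between the pads) lies 2 mm behind it; z points along the fingers, y is the direction in which the jaws open and shut (so a half turn about z gives the same grasp; the last joint's range is limited). The gripper opens to 87 mm and grips with 3 to 60 N. Pads are 19 mm wide; open, the fingers measure 117 mm over their backs; the gripper's body (75 mm by 190 mm) begins 51 mm behind the grasp point.
Start: joints at [-73.43, 19.034, -3.707, 83.658, 1.238, 77.344, -5.071], TCP at [191.72, 594.89, 239.576] pointing down, gripper open.
Joint ranges: [-148.97, 148.97], [-28.65, 121.19], [-84.17, 76.75], [9.2, 138.47], [-72.65, 252.65], [3.7, 117.97], [-149.18, 149.18]. Speed limits (degrees/s): [127.2, 127.2, 159.86, 159.86, 180, 180, 180].

### API

Orientations are given as [roll, pitch, yaw] about the fixed x, y, z axes, in that order (R = Rz(yaw) Ry(pitch) Rx(roll)).
In Python, from workcell import readout, vision, env gives the robot as it stands.
- The arm moves only by the shell command python3 -m creep 'ROWS' [OPENING] [FORCE]. ROWS is JSON, a list of rows, each a list of 4 numbers: the shift along the world's x, y, z in mm, then the turn about the world's z in degrees. In form: [[tx, ty, tz, roll], ...]. A call has 1 to 5 rows; each row shifts and turns the pose as measured when the row begins; what a row does not reach is not made up. A row lasts 1/8 s, in which the tool goes at most 62.5 mm and 10.7 degrees, less where a joint would pass 70% of its speed; a pose out of reach is approached as far as the arm can. A call is refused whole if a number of a shift passes 62.5 or a number of a turn 10.7, either way. A call with a gripper value outside its range is refused whole. OPENING is the closure in counts, from 0 (fully open) to 255 (shut), set as the call begins (- or left out, the last holds). The fingers move at their own pace and stop on an object; FORCE is the grip in N (left out, the last holds). Time passes only in rows, so rows that do not move let the fingers close. It gives the time, the measured TCP pose, the force and the opening at its end, in the units of the state.
- readout.read_state(): the state, without advancing time (a new reading comes with each control period).
- vision.capture(name): name is "side" or "top" or "wrist"; returns a dict with "image" (480x640x3 uint8, blue, green, red), "K" (3x3 intrinsics, pixels), "R" (3x3) and "t" (3): a world point X has camera coordinates R X + t; the wrist camera has in their place "T_tool_cam" (4x4, takes a point from camera to tool coordinates, whose origin is the TCP and whose axes are the flange's). Camera axes: x right, y down, z forward; pixel columns grow to the right and rows downward; lengths in mm; the calibration is good to about 2 mm. A picture is of the moment at which its call begins: read the wrist's pose just before it. There is no depth.
- env.sign_off(): hands the job in, once; it reports no verdict.
The state is a dict: "time": time; "q": joint angles; "dq": joint speeds; "tau": joint torques, N m; "ee_pos": TCP position; "tcp_rot": TCP orientation; "contact_force": force on the tool from outside, world axes, zero at the start; "wrist_torque": the same for the moment, N m; "finger_gap": finger opening in mm.
Only numpy, scipy, OpenCV 4.12 (cv2) and the standard library are available. Lean on these libraries where they do the work, as an engineer would, in place of code of your own. Each camera call takes 0.05 s, during which the arm holds its last target.

## Working session

There is one attempt and no reset: what is moved stays moved. The work goes in short steps, Python scripts to look and compute and a shell command to move; the robot and the scene stay as the last step left them, time stands still between calls to the robot, and variables do not carry over. Pictures are saved under pics/ and viewed, and the job is handed in when it is done.

```bash
ls; mkdir -p pics
python3 - <<'E'
from workcell import readout, vision
import cv2,json
s=readout.read_state();print(s)
for n in("side","top","wrist"):
    c=vision.capture(n);cv2.imwrite(f"pics/{n}0.png",c["image"])
    print(n,{k:v for k,v in c.items() if k!="image"})
E
```

```text
pics
{'time': 0.0, 'q': array([-73.42963589,  19.07163489,  -3.70611916,  83.70633166,
         1.23781162,  77.34268856,  -5.06977433]), 'dq': array([ 0.07641783,  0.01346685,  0.02795455, -0.02268076,  0.08129126,
       -0.03764648,  0.04367815]), 'tau': array([-7.26260150e-04, -6.23270202e+01,  2.42435164e-02, -3.89873922e+01,
       -6.12687715e-02,  4.00505948e-02,  1.51535382e-04]), 'ee_pos': array([191.64063398, 594.51281225, 238.75486327]), 'tcp_rot': array([-1.79919307e+02,  4.26943406e-03,  1.62136052e+02]), 'contact_force': array([-0.03094817, -0.34387349, -0.07750965]), 'wrist_torque': array([0.02129725, 0.00319698, 0.04908277]), 'finger_gap': 87.08704356282516}
side {'K': array([[465.44154143,   0.        , 308.7050217 ],
       [  0.        , 465.44154143, 239.35972609],
       [  0.        ,   0.        ,   1.        ]]), 'R': array([[ 0.8765525 , -0.48112036,  0.01337569],
       [-0.2808088 , -0.53378038, -0.79763709],
       [ 0.39089912,  0.69541477, -0.60298936]]), 't': array([-445.22217667,  211.59740636, 1052.73241816])}
top {'K': array([[586.11672045,   0.    
[... 157 characters left out ...]
77391, -0.00364536],
       [-0.99177462, -0.02032026, -0.12637319],
       [ 0.12627055,  0.00626273, -0.99197607]]), 't': array([ -18.36053611,  530.58019004, 1619.19877793])}
wrist {'K': array([[383.77925066,   0.        , 317.39080475],
       [  0.        , 383.77925066, 239.44437558],
       [  0.        ,   0.        ,   1.        ]]), 'T_tool_cam': array([[-8.03420971e-04, -9.64450950e-01, -2.64260705e-01,
         7.22844619e+01],
       [ 9.99999560e-01, -6.47154948e-04, -6.78388464e-04,
         1.24120147e+00],
       [ 4.83254776e-04, -2.64261134e-01,  9.64451046e-01,
        -1.44891102e+02],
       [ 0.00000000e+00,  0.00000000e+00,  0.00000000e+00,
         1.00000000e+00]])}
```

View pics/side0.png

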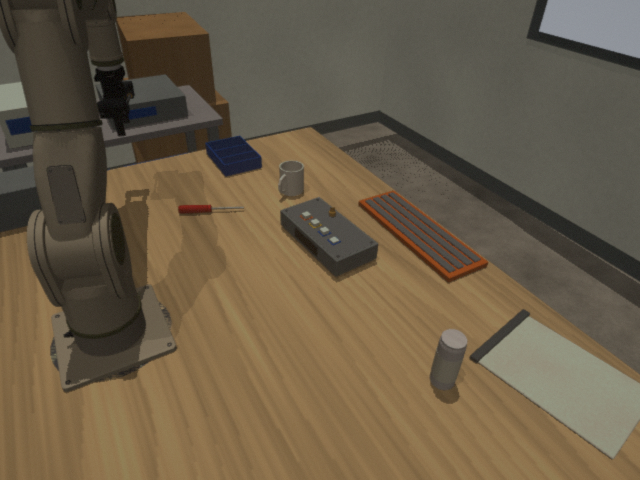

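View pics/top0.png

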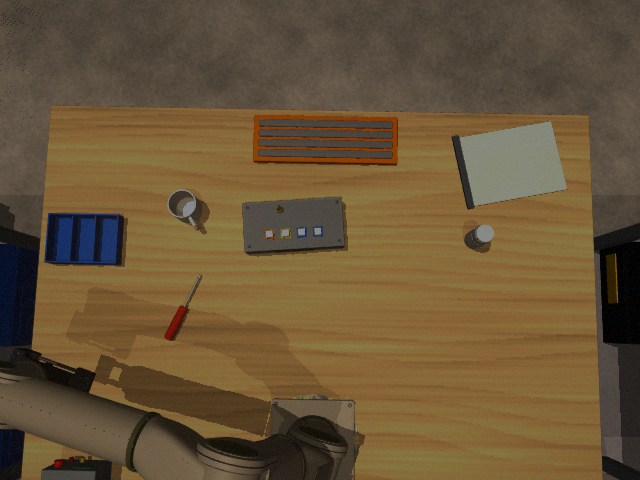

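The top view shows the box at about (294,225). Its keys sit near (269,234), (285,233), (302,232) and (317,231), the adapter at (280,209) and the mug at (184,205). I'll measure these.

```bash
cat > h.py <<'E'
import numpy as np,cv2
from workcell import readout, vision
def ray(c,u,v,z):
    d=c["R"].T@np.linalg.inv(c["K"])@np.array([u,v,1.]);o=-c["R"].T@c["t"]
    return o+d*(z-o[2])/d[2]
E
python3 - <<'E'
from h import *
c=vision.capture("top");im=c["image"]
hsv=cv2.cvtColor(im,cv2.COLOR_BGR2HSV)
crop=im[185:270,230:360];cv2.imwrite("pics/topcrop.png",cv2.resize(crop,None,fx=6,fy=6,interpolation=cv2.INTER_NEAREST))
m=cv2.inRange(hsv,(0,0,150),(180,70,255));m[:190]=0;m[250:]=0;m[:,:245]=0;m[:,345:]=0
n,l,st,ce=cv2.connectedComponentsWithStats(m)
for i in range(1,n):
    if st[i,4]>5: print(st[i],ce[i],ray(c,*ce[i],70).round(1))
# box grey
g=cv2.inRange(hsv,(0,0,30),(180,60,135));r=np.zeros_like(g);r[185:265,230:360]=g[185:265,230:360]
r=cv2.morphologyEx(r,cv2.MORPH_CLOSE,np.ones((9,9)))
cs=max(cv2.findContours(r,0,2)[0],key=cv2.contourArea)
for p in cv2.boxPoints(cv2.minAreaRect(cs)): print(p,ray(c,*p,60).round(1))
c=vision.capture("side");im=c["image"]
cv2.imwrite("pics/sidecrop.png",cv2.resize(im[185:285,270:390],None,fx=6,fy=6,interpolation=cv2.INTER_CUBIC))
E
```

```text
[241.43188 202.91052] [657.3 211.2  60. ]
[340.91827 196.69263] [680.7 -67.5  60. ]
[344.0428  246.68484] [539.4 -78.4  60. ]
[244.5564  252.90274] [516.3 197.2  60. ]
```

View pics/topcrop.png

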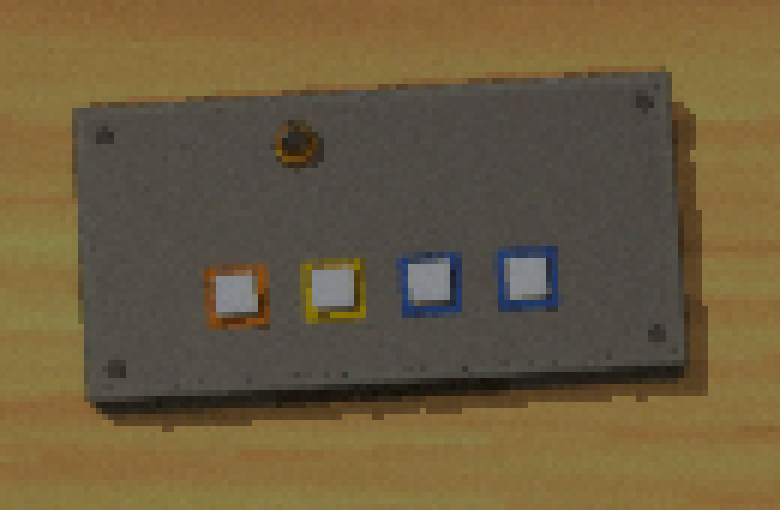

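View pics/sidecrop.png

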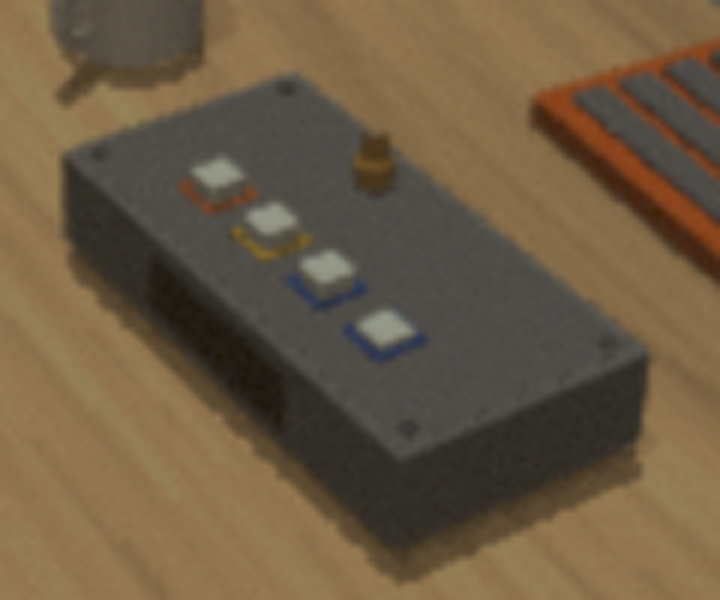

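In the top crop the four keys are clearly framed, with centres at about (237,296), (335,290), (430,285) and (528,278). In the side crop the -y key at (387,328) looks lower than the others; I'll confirm that by touch. Next is a careful fix from the frames and the white tops.

Run:
```python
from h import *
c=vision.capture("top");im=c["image"];hsv=cv2.cvtColor(im,cv2.COLOR_BGR2HSV)
cor=[(73,108),(670,72),(685,365),(92,400)]
P=[ray(c,u/6+229.5,v/6+184.5,60) for u,v in cor]
for p in P: print("corner",p.round(1))
print([np.linalg.norm(P[i]-P[(i+1)%4]).round(1) for i in range(4)],"centre",np.mean(P,0).round(1))
for u,v in[(237,296),(334,290.5),(430,284.5),(528,278)]: 
    print("frame",ray(c,u/6+229.5,v/6+184.5,60).round(1))
g=cv2.cvtColor(im,cv2.COLOR_BGR2GRAY); print(hsv[234,269],hsv[220,290])
m=cv2.inRange(hsv,(0,0,125),(180,80,255));m[:222]=0;m[243:]=0;m[:,:258]=0;m[:,330:]=0
n,l,st,ce=cv2.connectedComponentsWithStats(m)
for i in range(1,n):
    if st[i,4]>15: print(st[i],ce[i],ray(c,*ce[i],72).round(1),ray(c,*ce[i],66).round(1))
s=vision.capture("side");im=s["image"];h2=cv2.cvtColor(im,cv2.COLOR_BGR2HSV)
m=cv2.inRange(h2,(0,0,140),(180,70,255));m[:208]=0;m[245:]=0;m[:,:300]=0;m[:,342:]=0
n,l,st,ce=cv2.connectedComponentsWithStats(m)
for i in range(1,n):
    if st[i,4]>10: print('side',st[i],ce[i],ray(s,*ce[i],72).round(1),ray(s,*ce[i],66).round(1))
s0=(280,209)
print('adapter',ray(c,295/6+229.5,143/6+184.5,90).round(1))
```

```text
corner [658.5 210.6  60. ]
corner [681.3 -68.1  60. ]
corner [543.1 -77.3  60. ]
corner [521.2 196.6  60. ]
[np.float64(279.7), np.float64(138.5), np.float64(274.8), np.float64(138.0)] centre [601.   65.4  60. ]
frame [571.2 131.1  60. ]
frame [574.7  86.1  60. ]
frame [578.4  41.6  60. ]
frame [582.4  -3.8  60. ]
[115  11 141] [20 28 81]
[298 228   7   7  41] [301.2195122  231.31707317] [578.2  41.1  72. ] [579.2  41.3  66. ]
[315 228   6   7  38] [317.39473684 230.68421053] [580.9  -3.6  72. ] [581.9  -3.5  66. ]
[266 231   7   6  39] [268.76923077 233.61538462] [569.9 130.7  72. ] [570.9 131.2  66. ]
[282 230   7   6  42] [285.  232.5] [574.   85.9  72. ] [574.9  86.3  66. ]
side [303 212   6   4  15] [305.73333333 213.26666667] [567.9 128.8  72. ] [572.2 136.6  66. ]
side [312 220   6   3  16] [314.5 221. ] [571.1  83.8  72. ] [575.5  91.2  66. ]
side [321 227   7   4  19] [324.05263158 228.78947368] [576.   39.5  72. ] [580.4  46.6  66. ]
side [331 237   7   5  20] [333.8  239.05] [575.4 -12.4  72. ] [579.8  -5.7  66. ]
adapter [638. 104.  90.]
```

All the measurements agree: pitch 45 mm, box 280×140, yaw about 4.75°. I'll close the gripper and move over place1, turning +23° so the jaws line up with the row.

```bash
python3 -m creep '[[38,-46,0,2.3],[38,-46,0,2.3],[38,-46,0,2.3],[38,-46,0,2.3],[38,-46,0,2.3]]' 255 20
```

```text
time: 0.98
ee_pos: [381.8, 360.9, 238.9]
tcp_rot: [179.9, -0.1, 174.5]
contact_force: [1.5, 0.3, -0.9]
finger_gap: 45.1
```

```bash
python3 -m creep '[[38,-46,0,2.1],[38,-46,0,2.1],[38,-46,0,2.1],[38,-46,0,2.1],[37,-46,0,2]]'
```

```text
time: 1.6
ee_pos: [576.0, 122.7, 240.3]
tcp_rot: [179.8, 0.1, -174.7]
contact_force: [0.2, 0.9, -0.2]
finger_gap: 1.9
```

```bash
python3 -m creep '[[0,0,-50,0],[0,0,-30,0],[0,0,0,0]]'
python3 - <<'E'
from h import *
s=readout.read_state();print(s)
c=vision.capture("wrist");cv2.imwrite("pics/w1.png",c["image"])
c=vision.capture("side");cv2.imwrite("pics/s1.png",c["image"])
E
```

```text
time: 1.98
ee_pos: [579.0, 116.1, 159.0]
tcp_rot: [179.9, 0.2, -175.2]
contact_force: [-0.1, 0.6, 0.7]
finger_gap: 0.7
{'time': 1.975, 'q': array([-30.73990905,  17.99825307,  18.11179284,  96.17398006,
        -6.04210794,  66.55062072,  83.76104605]), 'dq': array([-0.15974165, -1.08323729,  0.08587915, -1.85131182, -0.2012703 ,
        0.72419229, -0.10601076]), 'tau': array([ 4.97963782e-01, -5.37701654e+01,  4.75784719e+00, -3.50719571e+01,
        9.29829839e-03, -5.77746257e-01,  9.45909717e-02]), 'ee_pos': array([578.97715441, 116.10044189, 159.03368492]), 'tcp_rot': array([ 179.93625256,    0.22394571, -175.16823958]), 'contact_force': array([-0.1067014 ,  0.55322849,  0.71246053]), 'wrist_torque': array([ 0.02838166, -0.01109171,  0.00444438]), 'finger_gap': 0.6802280248898852}
```

View pics/w1.png

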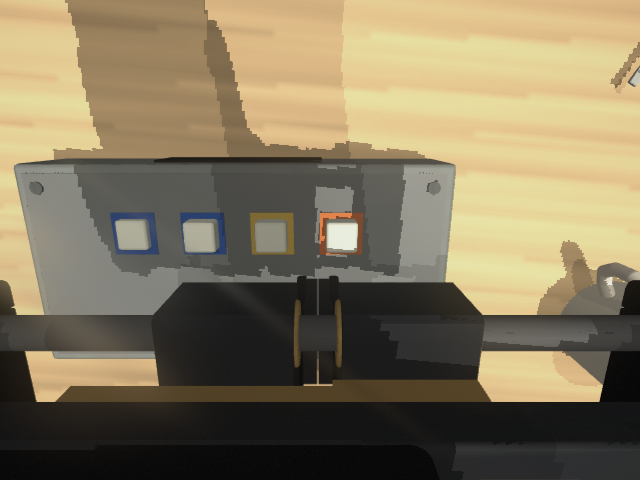

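View pics/s1.png

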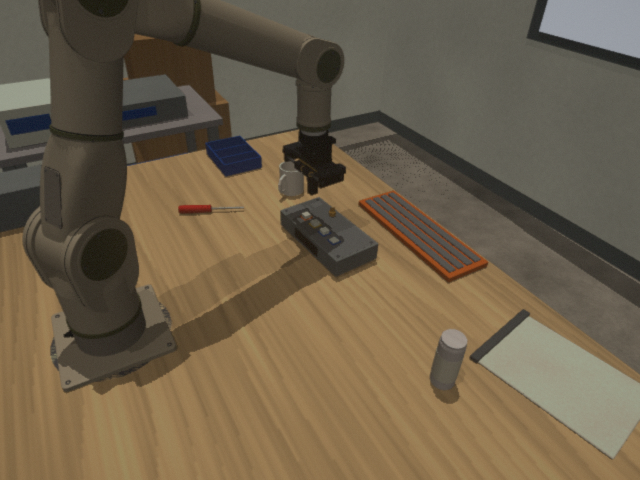

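The wrist view shows all four frames: place4 near (134,234), place3 (203,234), place2 (272,234) and place1 (341,234). I'll cross-check the positions from this view.

Run:
```python
from h import *
from scipy.spatial.transform import Rotation as Ro
s=readout.read_state();c=vision.capture("wrist")
R=Ro.from_euler('xyz',s['tcp_rot'],degrees=True).as_matrix();T=c['T_tool_cam']
o=R@T[:3,3]+s['ee_pos']
h=cv2.cvtColor(c['image'],cv2.COLOR_BGR2HSV)
m=cv2.inRange(h,(0,110,60),(180,255,255));m[:205]=0;m[262:]=0;m[:,:100]=0;m[:,375:]=0
m=cv2.morphologyEx(m,cv2.MORPH_CLOSE,np.ones((3,3)))
n,l,st,ce=cv2.connectedComponentsWithStats(m)
for i in range(1,n):
    if st[i,4]<80: continue
    u=st[i,0]+st[i,2]/2-.5;v=st[i,1]+st[i,3]/2-.5
    d=R@T[:3,:3]@np.linalg.inv(c['K'])@[u,v,1]
    print(st[i],(o+d*(60-o[2])/d[2]).round(1))
```

```text
[111 209  47  42 654] [579.9  -3.3  60. ]
[249 209  44  42 730] [572.4  86.5  60. ]
[318 209  43  42 754] [568.6 131.6  60. ]
[180 210  46  41 522] [576.5  41.7  60. ]
```

The two views agree within about 2 mm. The averages are P1 (570,131), P2 (573.5,86), P3 (577.5,41.5) and P4 (581,-3.5). Next I go above P1.

```bash
python3 -m creep '[[-9,15,-30,0],[0,0,-27,0],[0,0,0,0],[0,0,0,0]]'
```

```text
time: 2.62
ee_pos: [575.0, 135.4, 111.8]
tcp_rot: [179.6, 1.1, -175.0]
contact_force: [0.0, 0.9, 0.5]
finger_gap: 0.7
```

```bash
python3 -m creep '[[0,0,0,0],[0,0,0,0]]'; python3 -c "
from h import *;print(readout.read_state())"
```

```text
time: 2.88
ee_pos: [576.3, 135.6, 114.4]
tcp_rot: [179.6, 1.3, -175.0]
contact_force: [-0.0, 0.6, 0.4]
finger_gap: 0.2
{'time': 2.875, 'q': array([-31.73438154,  19.94877895,  17.08092521,  99.4196638 ,
        -6.83355268,  60.23337439,  82.64535371]), 'dq': array([ 0.04973036, -0.38507282,  0.1488363 , -0.33538158, -0.04848463,
        0.34275001, -0.05108209]), 'tau': array([-6.06291764e-02, -5.67673445e+01,  4.81585220e+00, -3.50400174e+01,
        1.25016226e-02, -4.40152350e-02, -2.26784764e-04]), 'ee_pos': array([576.33103852, 135.59201309, 114.41436701]), 'tcp_rot': array([ 179.56964921,    1.32515078, -174.99945437]), 'contact_force': array([-0.02327472,  0.57028544,  0.41272234]), 'wrist_torque': array([ 0.022846  , -0.01032597, -0.00718853]), 'finger_gap': 0.20380186983457474}
```

```bash
python3 -m creep '[[-6,-4,-10,0],[0,0,-3,0]]'
```

```text
time: 3.12
ee_pos: [570.1, 131.1, 101.2]
tcp_rot: [179.6, 1.4, -175.0]
contact_force: [-0.4, -0.6, 0.3]
finger_gap: 0.7
```

```bash
python3 -m creep '[[0,0,-6,0],[0,0,-2,0]]'; python3 -m creep '[[0,0,-2,0]]';python3 -m creep '[[0,0,-2,0]]'
```

```text
time: 3.38
ee_pos: [569.8, 131.0, 92.2]
tcp_rot: [179.6, 1.3, -175.0]
contact_force: [0.0, -0.1, 0.1]
finger_gap: 0.4
time: 3.5
ee_pos: [569.9, 131.0, 90.0]
tcp_rot: [179.6, 1.3, -175.0]
contact_force: [0.3, -0.7, -0.3]
finger_gap: 0.6
time: 3.62
ee_pos: [569.9, 131.0, 88.1]
tcp_rot: [179.6, 1.3, -175.0]
contact_force: [-1.5, -1.1, 4.3]
finger_gap: 0.7
```

```bash
python3 -m creep '[[0,0,-1.5,0]]'
```

```text
time: 3.75
ee_pos: [569.9, 131.1, 86.7]
tcp_rot: [179.6, 1.3, -175.0]
contact_force: [-2.8, -0.6, 4.7]
finger_gap: 0.2
```

Key 1 touches at about 72 mm and yields 2.3 mm at 4.7 N, so it is out. I lift off and go to key 2.

```bash
python3 -m creep '[[0,0,15,0],[1.5,-22,0,0],[2,-22,0,0],[0,0,0,0]]'
```

```text
time: 4.25
ee_pos: [574.6, 86.9, 105.5]
tcp_rot: [179.5, 1.5, -175.0]
contact_force: [-0.5, -0.7, 0.4]
finger_gap: 0.4
```

```bash
python3 -m creep '[[-1,0,-9,0],[0,0,-4,0]]';python3 -m creep '[[0,0,-2,0]]'; python3 -m creep '[[0,0,-1.5,0]]'
```

```text
time: 4.5
ee_pos: [573.6, 89.0, 92.4]
tcp_rot: [179.5, 1.6, -174.9]
contact_force: [0.4, 0.8, -0.7]
finger_gap: 0.3
time: 4.62
ee_pos: [573.3, 89.9, 89.9]
tcp_rot: [179.5, 1.5, -174.8]
contact_force: [0.8, 0.6, -0.2]
finger_gap: 0.5
time: 4.75
ee_pos: [573.3, 90.0, 88.3]
tcp_rot: [179.5, 1.5, -174.8]
contact_force: [-0.9, -2.0, 3.7]
finger_gap: 0.6
```

```bash
python3 -m creep '[[0,0,-1.5,0]]'; python3 -m creep '[[0,0,15,0],[2,-24,2,0],[2,-24,0,0],[0,0,0,0]]'
```

```text
time: 4.88
ee_pos: [573.4, 89.9, 86.9]
tcp_rot: [179.5, 1.5, -174.8]
contact_force: [-2.2, -1.1, 4.6]
finger_gap: 0.5
time: 5.38
ee_pos: [578.2, 42.2, 107.6]
tcp_rot: [179.4, 1.6, -174.7]
contact_force: [-0.4, -0.1, -0.0]
finger_gap: 0.4
```

Key 2 gives the same response, so it is out too. Key 3 next.

```bash
python3 -m creep '[[-1,-2,-10,0],[0,-2,-5,0]]';python3 -m creep '[[0,0,-2,0]]'; python3 -m creep '[[0,0,-2,0]]'
```

```text
time: 5.62
ee_pos: [577.3, 40.3, 92.5]
tcp_rot: [179.3, 1.7, -174.6]
contact_force: [0.2, 0.3, 0.4]
finger_gap: 0.2
time: 5.75
ee_pos: [577.0, 40.9, 89.9]
tcp_rot: [179.3, 1.6, -174.6]
contact_force: [0.3, -0.2, 0.7]
finger_gap: 0.7
time: 5.88
ee_pos: [577.0, 40.9, 87.8]
tcp_rot: [179.3, 1.6, -174.5]
contact_force: [-0.5, -1.7, 3.5]
finger_gap: 0.7
```

```bash
python3 -m creep '[[0,0,-1,0]]'; python3 -m creep '[[0,0,15,0],[2,-23,2,0],[2,-23,0,0],[0,0,0,0]]'
```

```text
time: 6.0
ee_pos: [577.0, 41.0, 86.9]
tcp_rot: [179.4, 1.6, -174.5]
contact_force: [-2.1, -1.2, 3.8]
finger_gap: 0.1
time: 6.5
ee_pos: [582.0, -4.5, 107.7]
tcp_rot: [179.3, 1.8, -174.4]
contact_force: [0.3, 0.7, 0.0]
finger_gap: 0.4
```

Key 3 is out as well. Key 4 next.

```bash
python3 -m creep '[[-1,-1,-10,0],[0,-1,-5,0]]';python3 -m creep '[[0,0,-2,0]]'; python3 -m creep '[[0,0,-2,0]]'; python3 -m creep '[[0,0,-1,0]]'
```

```text
time: 6.75
ee_pos: [581.2, -4.3, 92.6]
tcp_rot: [179.2, 1.8, -174.3]
contact_force: [0.3, 0.3, 0.4]
finger_gap: 0.1
time: 6.88
ee_pos: [580.8, -3.5, 89.9]
tcp_rot: [179.2, 1.8, -174.3]
contact_force: [0.2, 0.0, -0.3]
finger_gap: 0.5
time: 7.0
ee_pos: [580.7, -3.1, 87.6]
tcp_rot: [179.2, 1.8, -174.3]
contact_force: [0.8, 0.2, 0.4]
finger_gap: 0.5
time: 7.12
ee_pos: [580.7, -2.8, 86.4]
tcp_rot: [179.2, 1.7, -174.2]
contact_force: [-0.5, -0.6, -0.2]
finger_gap: 0.4
```

No contact at 72 mm, so this key is lower. I keep going down gently.

```bash
for i in 1; do :; done; python3 -m creep '[[0,-0.5,-1.5,0]]'; python3 -m creep '[[0,0,-1.5,0]]'; python3 -m creep '[[0,0,-1.5,0]]'
```

```text
time: 7.25
ee_pos: [580.7, -3.2, 84.9]
tcp_rot: [179.2, 1.8, -174.2]
contact_force: [0.5, 0.2, 0.7]
finger_gap: 0.6
time: 7.38
ee_pos: [580.9, -3.3, 83.6]
tcp_rot: [179.2, 1.8, -174.2]
contact_force: [-4.0, -1.2, 7.9]
finger_gap: 0.3
time: 7.5
ee_pos: [580.9, -3.3, 82.7]
tcp_rot: [179.2, 1.8, -174.2]
contact_force: [-5.2, 0.7, 10.1]
finger_gap: 0.6
```

Key 4 touches at about 66 mm and is stiff, reaching 8 to 10 N, so it is the latched one. I press it home.

```bash
python3 -m creep '[[0,0,-2,0]]'; python3 -m creep '[[0,0,-1.5,0]]';python3 -m creep '[[0,0,-1,0]]'
```

```text
time: 7.62
ee_pos: [580.9, -3.3, 81.5]
tcp_rot: [179.2, 1.8, -174.2]
contact_force: [-5.2, 0.7, 11.1]
finger_gap: 0.6
time: 7.75
ee_pos: [580.9, -3.4, 80.9]
tcp_rot: [179.1, 1.8, -174.3]
contact_force: [-5.8, -0.5, 12.1]
finger_gap: 0.2
time: 7.88
ee_pos: [580.9, -3.4, 80.8]
tcp_rot: [179.1, 1.8, -174.3]
contact_force: [-5.9, 0.1, 11.8]
finger_gap: 0.5
```

```bash
python3 -m creep '[[0,0,-2,0]]'; python3 -m creep '[[0,0,-2,0]]';python3 -m creep '[[0,0,-2,0]]'
```

```text
time: 8.0
ee_pos: [581.0, -3.4, 80.3]
tcp_rot: [179.1, 1.8, -174.3]
contact_force: [-11.3, 1.4, 24.0]
finger_gap: 0.2
time: 8.12
ee_pos: [581.0, -3.4, 80.3]
tcp_rot: [179.0, 1.8, -174.3]
contact_force: [-12.5, 0.7, 24.8]
finger_gap: 0.8
time: 8.25
ee_pos: [581.0, -3.4, 80.3]
tcp_rot: [178.9, 1.8, -174.3]
contact_force: [-11.5, -0.8, 23.6]
finger_gap: 0.7
```

The key is on its stop: z holds at 80.3 while the force rises to 24 N. I release straight up.

```bash
python3 -m creep '[[0,0,15,0],[0,0,20,0],[0,0,0,0]]'
python3 - <<'E'
from h import *
c=vision.capture("side");cv2.imwrite("pics/s2.png",cv2.resize(c["image"][185:285,270:390],None,fx=6,fy=6,interpolation=cv2.INTER_CUBIC))
c=vision.capture("wrist");cv2.imwrite("pics/w2.png",c["image"])
E
```

```text
time: 8.62
ee_pos: [581.7, -3.6, 117.5]
tcp_rot: [178.9, 1.9, -174.3]
contact_force: [0.1, -0.7, -0.3]
finger_gap: 0.4
```

View pics/s2.png

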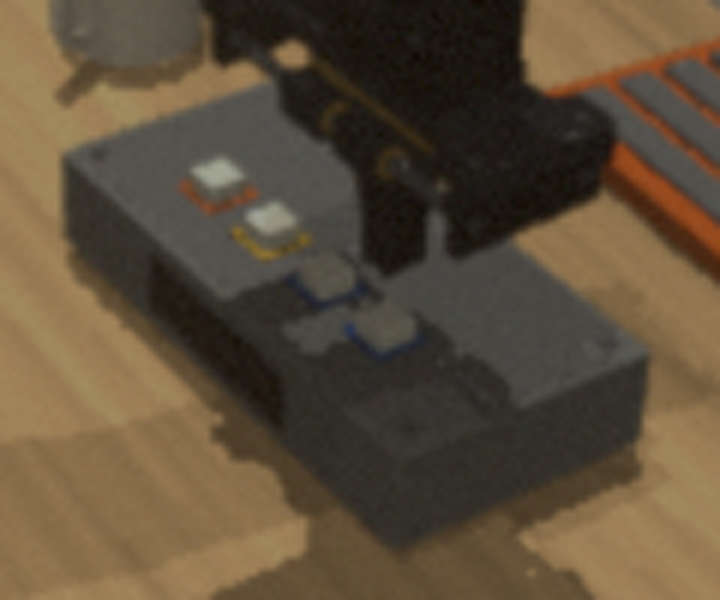

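View pics/w2.png

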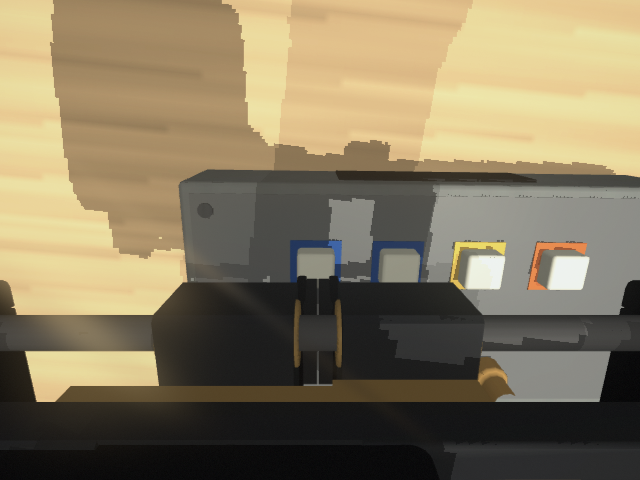

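The side crop shows key 4, at (385,320), standing proud like the rest. I retreat up and away to get an unshadowed check.

```bash
python3 -m creep '[[0,0,50,0],[0,0,60,0],[0,-50,20,0],[0,-60,0,0],[0,-60,0,0]]'; python3 -m creep '[[0,-40,0,0],[0,0,0,0],[0,0,0,0]]'
python3 - <<'E'
from h import *
s=vision.capture("side");im=s["image"]
cv2.imwrite("pics/s3.png",cv2.resize(im[185:285,270:390],None,fx=6,fy=6,interpolation=cv2.INTER_CUBIC))
c=vision.capture("top");cv2.imwrite("pics/t3.png",c["image"])
h2=cv2.cvtColor(im,cv2.COLOR_BGR2HSV)
m=cv2.inRange(h2,(0,0,140),(180,70,255));m[:208]=0;m[245:]=0;m[:,:300]=0;m[:,342:]=0
n,l,st,ce=cv2.connectedComponentsWithStats(m)
for i in range(1,n):
    if st[i,4]>10: print('side',ce[i],ray(s,*ce[i],72).round(1))
E
```

```text
time: 9.35
ee_pos: [578.6, -171.0, 244.0]
tcp_rot: [178.9, 1.4, -173.6]
contact_force: [1.1, 1.5, -0.9]
finger_gap: 0.6
time: 9.72
ee_pos: [576.3, -217.1, 240.8]
tcp_rot: [178.9, 1.1, -174.1]
contact_force: [0.6, 0.1, 0.6]
finger_gap: 0.7
side [305.75 213.6 ] [567.1 127.3  72. ]
side [315. 221.] [572.4  83.1  72. ]
side [324. 229.] [575.4  38.7  72. ]
side [334.         237.40740741] [579.6  -6.4  72. ]
```

View pics/s3.png

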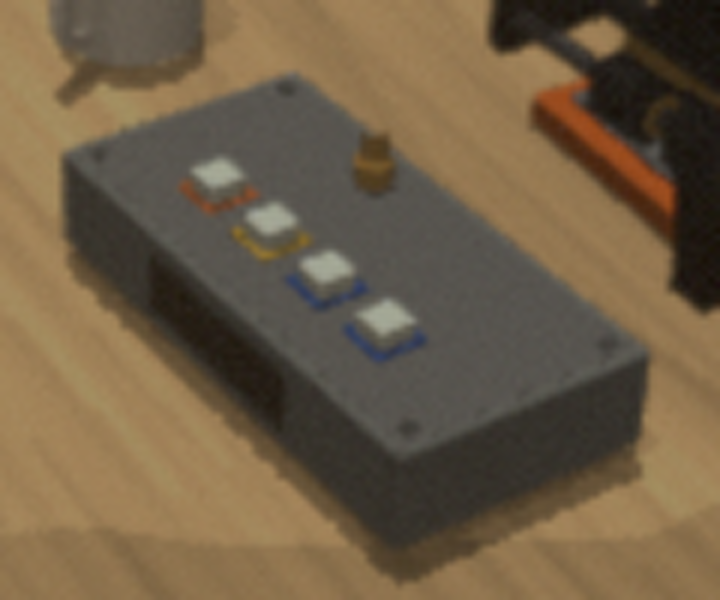

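View pics/t3.png

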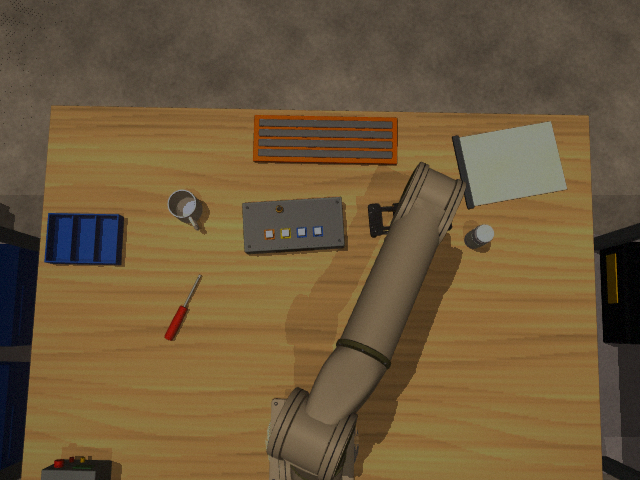

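All four keys stand alike: with z taken as 72 mm they come out 44 to 45 mm apart in y. The adapter, mug, screwdriver and can are where they were, and the arm is clear.

```bash
python3 -c "
from workcell import env
print(env.sign_off())"
```

```text
the job is handed in; nothing more can be done
None
```

The latched key was the one at place4. I pressed it home and let go, and it sprang out, so all four keys now stand alike. I handed the job in at about 9.8 s.

- **Tapping:** I tapped the keys with the closed fingertips. Keys 1 to 3 touched at about 72 mm above the bench and gave about 2 mm at 4–5 N, well short of their 6 mm latch point. Key 4 touched only at about 66 mm and was stiff at 8–10 N.
- **Pressing:** I pushed key 4 to its stop. It held still there while the force rose to about 25 N, then I lifted straight off.
- **Last checks:** In the side view all four key tops fit the 72 mm height, at their 45 mm spacing. In the top view the adapter, mug, screwdriver and spray can look unmoved, and the gripper is clear of everything.
- **Disagreements:** The camera views differed by about 2 mm on the key positions. The tap on key 2 landed about 4 mm off centre, still on the key. The tool was tilted by under 2°. None of these affected the result.

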